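Lay out a milling job on the case mat

TASK

Lay out the next milling job on the dark case mat, whose orange edge is its front (left, right and behind are as seen by someone at that orange edge looking across the mat). The blue tin goes in the middle square of the front row, the orange-lidded jar in the square to the left of the tin, the red bur stand in the square to its right, the yellow tooth cast in the square directly behind the tin, and the tan milling blank lying on top of the tin; everything stands upright and centred on its place. Leave the green-lidded jar, the purple blank and the glass dish where they are.

Things in the scene. Friction and masses are not known exactly. Their poses are not given: they have to be found in the camera images.
- mat: Fixed dark mat 178 x 244 mm, top 4 mm above the bench, at any turn; orange strip along its front edge; six outlined 66 mm squares in two rows of three. Origin on the bench under the middle of the six squares; x from orange front to back, y to the left seen from the orange edge, z up. Square centres: front row x = -40 mm, back row +40; left column y = +80 mm, middle 0, right -80.
- tin_c (a point): Flat closed blue tin, 50 x 50 mm and 18 mm high, about 90 g, with a flat lid that does not come off. The point is its centre, 9 mm above its underside; x and y run along its sides, z up.
- jar_c (a point): White round jar with an ORANGE lid, 40 mm diameter, 42 mm high, about 80 g; the lid does not come off. The point is its centre, 21 mm above its underside; z up.
- burs_c (a point): Bur stand: red round block 40 mm diameter and 24 mm high with six short steel burs standing up from it to 44 mm; about 100 g. The point is the centre of the red block, 12 mm above its underside; z up. Grip the red block.
- cast_c (a point): Yellow stone cast of a row of teeth, loose on the bench (those in the pans are white or brown): block 50 x 28 mm, 20 mm high, with ivory teeth on top to 29.5 mm (all one piece); about 60 g. The point is 15 mm above its underside, in its middle; x along its 50 mm length, y across its 28 mm width, z up. Grip it across the 28 mm width by the yellow block.
- blank_c (a point): TAN milling blank lying on its side: block 38 x 19 mm, 15 mm high, with a thin steel stem that sticks out 13 mm from one end; about 35 g. The point is the centre of the tan block, 7.5 mm above its underside; x along its length towards the stem, y across its 19 mm width, z up.
- jar2_c (a point): Bystander, to be left alone: white jar with a GREEN lid, same size as the orange-lidded one (40 mm diameter, 42 mm high). The point is its centre, 21 mm up.
- blank2_c (a point): Bystander, to be left alone: PURPLE milling blank, same shape as the tan one. The point is the centre of its block, 7.5 mm up.
- dish_c (a point): Bystander, to be left alone: small green glass dish, 42 mm diameter, 24 mm high. The point is its centre, 12 mm up.
Mind the look-alikes: they are no part of the job. What is meant by the part that bears tin_c is not pink, and is the smaller of those in its own colour.

How it is judged:
By the outcome, as a careful person would: the job done as asked, in the order asked, and still so for the second after the job is handed in, with the robot touching nothing.
It also fails if it takes over 112 s, if anything falls off the work surface, if the arm or the gripper's body presses on something with over 40 N, if the wrist force passes 120 N, or if a joint passes its speed limit or range.

ROBOT

A 6-joint arm with a two-finger parallel gripper is mounted at the origin on the work surface. World frame = base frame: x ahead of the robot, y to its left, z up, the work surface at z = 0. Lengths are in m, angles in rad, forces in N, time in s.
With the tool pointing down it reaches from about 0.275 to 0.875 m from the base axis. Payload 12.5 kg.
Tool frame: the origin (TCP) lies at the very end of the fingers, on their centre line; the grasp point (between the pads) lies 19 mm behind it; x points along the fingers, y is the direction in which the jaws open and shut, and the axes are right-handed (so a half turn about x gives the same grasp; the last joint's range is limited). The gripper opens to 85 mm and grips with 20 to 120 N. Pads are 22 mm wide; open, the fingers measure 114 mm over their backs; the gripper's body (76 mm by 85 mm) begins 54 mm behind the grasp point. The pads swing forward as they close: fully open they stand 13 mm farther back than shut.
Start: joints at [-1.378, 0.351, 1.652, -0, 1.139, -0.085], TCP at [0.151, -0.529, 0.231] pointing down, gripper open.
Joint ranges: [-2.75, 2.75], [-0.79, 2.1], [0.01, 2.65], [-1.57, 4.71], [0.07, 3.14], [-2.87, 2.87]. Speed limits (rad/s): [2.22, 2.22, 2.79, 3.14, 3.14, 3.14].

INTERFACE

Orientations are given as a 3x3 rotation matrix whose columns are the frame's x, y, z axes.
In Python, from bench import manip gives the robot as it stands. Calls block until the motion is done:
- manip.move_ptp(position, orientation): joint-space move of the TCP to a pose.
- manip.move_l(position, attitude=None, max_speed=0.15): straight line of the TCP; attitude=None keeps the orientation; max_speed is the mean speed in m/s.
- manip.move_j(angles): joint-space move.
- manip.set_gripper(opening, effort=None): opening from 0.0 (shut) to 1.0 (fully open); effort is the grip in N (None keeps the last); returns when the fingers have stopped.
- manip.dwell(seconds).
- manip.inverse_kinematics(position, orientation): joint angles nearest the present ones, or None.
- manip.grab_frame(name): name is "scene" or "top" or "wrist"; returns (picture, depth): 420x560x3 uint8, red, green, blue; 420x560 float32, m along the optical axis (not along the pixel's ray), 0 where there is no reading.
- manip.get_calibration(name): a dict with "camera_matrix" (3x3 intrinsics, pixels), "R" (3x3) and "t" (3): a world point X has camera coordinates R X + t. Camera axes: x right, y down, z forward; pixel columns grow to the right and rows downward; lengths in m; the calibration is good to about 2 mm. A picture is of the moment at which its call begins: read the wrist's pose just before it. get_calibration takes no time and is no camera call; for the wrist camera it gives the pose at the moment of the call.
A pose or a line that the arm cannot do raises manip.Unreachable and nothing moves.
- manip.sign_off(): hands the job in, once; it reports no verdict.
Trained networks look in the newest picture that a camera, given by its name, has taken for a name from the list of things; names that differ only in an ending like _2 or _b are one class to them, and where a whole thing is asked for, a point or a joint stands for the part that bears it (a point fixed in the world has none). Each returns a list of dicts, best first, with "confidence" (0 to 1); they miss things now and then, are a little off and sometimes report something else, mostly with a low value. They report only what shows in the picture. A call takes as long as a camera call. They do not tell look-alikes from the thing itself.
- manip.look_for(camera, name): "at" ([x, y, z] in m, in world coordinates, good to about 4 mm: the middle of the surface that is visible of it).
Readings, each from a call of its own:
- manip.current_time(): time.
- manip.current_qpos(): joint angles.
- manip.current_joint_vel(): joint speeds.
- manip.current_joint_torque(): joint torques, N m.
- manip.current_ee_pos(): TCP position.
- manip.current_tcp_rot(): TCP orientation.
- manip.current_force(): force on the tool from outside, world axes, zero at the start.
- manip.current_ft_torque(): the same for the moment, N m.
- manip.current_grip_width(): opening from 0.0 (shut) to 1.0 (fully open).
Only numpy, scipy, OpenCV 4.12 (cv2) and the standard library are available. Lean on these libraries where they do the work, as an engineer would, in place of code of your own. Each camera call takes 0.05 s, during which the arm holds its last target. There are 200 camera calls.

## Working session

There is one attempt and no reset: what is moved stays moved. The work goes in short steps, each a Python script; the robot and the scene stay as the last script left them, time stands still between calls to the robot, and variables do not carry over. Pictures are saved under pics/ and viewed, about 12 in all and at most 16, crops included, and the job is handed in when it is done.

```bash
mkdir -p pics; ls; python3 - <<'E'
from bench import manip as m
import cv2,numpy as np
for c in ("scene","top"):
    p,d=m.grab_frame(c); cv2.imwrite(f"pics/{c}0.png",p[:,:,::-1]); np.save(f"pics/{c}0.npy",d)
    k=m.get_calibration(c); print(c,k)
    for n in ["tin_c","jar_c","burs_c","cast_c","blank_c","dish_c","mat"]:
        print(n,[(np.round(r["at"],3).tolist(),round(r["confidence"],2)) for r in m.look_for(c,n)])
print(m.current_time())
E
```

```text
pics
scene {'camera_matrix': array([[489.27368522,   0.        , 287.05485604],
       [  0.        , 489.27368522, 217.15120207],
       [  0.        ,   0.        ,   1.        ]]), 'R': array([[ 0.82042318,  0.57171309, -0.00706735],
       [ 0.47765955, -0.69214271, -0.54109132],
       [-0.31424061,  0.44054808, -0.84093414]]), 't': array([-0.46589761, -0.18770916,  1.38264356])}
tin_c [([0.365, 0.412, 0.025], 0.88), ([0.716, 0.312, 0.017], 0.69), ([0.499, 0.388, 0.02], 0.63)]
jar_c [([0.484, -0.388, 0.042], 0.94)]
burs_c [([0.394, 0.286, 0.025], 0.64)]
cast_c [([0.408, -0.285, 0.021], 0.77)]
blank_c [([0.58, -0.314, 0.012], 0.55)]
dish_c [([0.684, -0.341, 0.016], 0.9), ([0.571, 0.289, 0.042], 0.55)]
mat []
top {'camera_matrix': array([[488.74744088,   0.        , 280.90867716],
       [  0.        , 488.74744088, 210.17345327],
       [  0.        ,   0.        ,   1.        ]]), 'R': array([[ 0.0099897 , -0.9998424 ,  0.0146758 ],
       [-0.98658154, -0.01224694, -0.16280935],
       [ 0.16296343, -0.01285246, -0.9865484 ]]), 't': array([0.03794852, 0.53498693, 1.16696788])}
tin_c [([0.353, 0.416, 0.026], 0.88), ([0.495, 0.39, 0.021], 0.72), ([0.475, 0.508, 0.026], 0.61), ([0.566, 0.299, 0.043], 0.55)]
jar_c [([0.475, -0.386, 0.038], 0.63), ([0.576, -0.312, 0.017], 0.33)]
burs_c [([0.385, 0.292, 0.022], 0.5)]
cast_c [([0.4, -0.279, 0.02], 0.76)]
blank_c [([0.577, -0.311, 0.015], 0.48)]
dish_c [([0.692, -0.344, 0.017], 0.69)]
mat [([0.55, -0.026, 0.007], 0.65)]
0.8
```

View pics/top0.png

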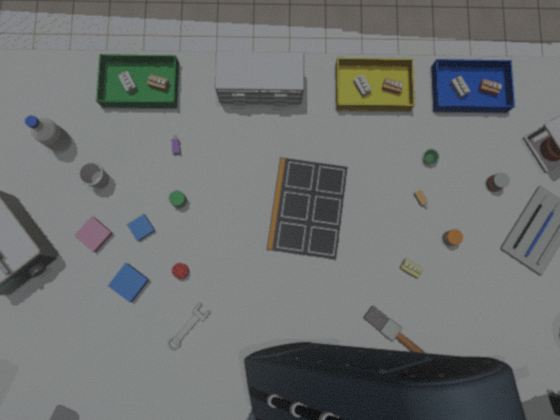

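View pics/scene0.png

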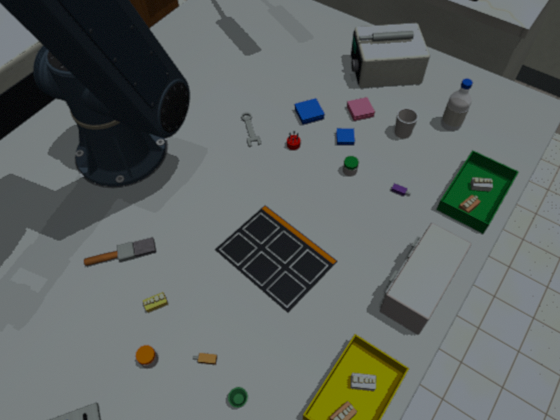

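The top view shows the mat (270–347, 158–258) with its orange edge on the left, which is world +y, so the mat's "left" is about world +x. The small blue tin is at (140,227), with the larger blue one at (128,282) and the pink one at (93,234). The burs are at (180,271), the orange jar at (454,237), the cast at (411,268) and the tan blank at (422,199), stem pointing down and right. Next I'll take close wrist views.

```bash
cat > h.py <<'E'
from bench import manip as m
import cv2,numpy as np
def rot(a):  # tool down, jaw direction at angle a in world
    c,s=np.cos(a),np.sin(a); return np.array([[0,c,s],[0,s,-c],[-1,0,0]])
def snap(cam,name=None):
    k=m.get_calibration(cam); p,d=m.grab_frame(cam)
    if name: cv2.imwrite(f"pics/{name}.png",p[:,:,::-1])
    v,u=np.mgrid[:420,:560]; K=k["camera_matrix"]
    c=np.stack([(u-K[0,2])/K[0,0]*d,(v-K[1,2])/K[1,1]*d,d],-1)
    W=(c-k["t"])@k["R"]; W[d==0]=9
    return p,cv2.cvtColor(p,cv2.COLOR_RGB2HSV),W
HUE=dict(blue=(100,125),orange=(5,18),red=(172,8),yellow=(22,36),tan=(8,20))
def blob(hsv,W,hue,near,r,zlo,zhi,smin=90,vmin=40):
    h=hsv[...,0]; lo,hi=hue
    hm=(h>=lo)&(h<=hi) if lo<=hi else (h>=lo)|(h<=hi)
    k=hm&(hsv[...,1]>smin)&(hsv[...,2]>vmin)&(W[...,2]>zlo)&(W[...,2]<zhi)&(np.hypot(W[...,0]-near[0],W[...,1]-near[1])<r)
    P=W[k]; 
    if len(P)<5: return None
    R=cv2.minAreaRect((P[:,:2]*1000).astype(np.float32))
    b=cv2.boxPoints(R); e1,e2=b[1]-b[0],b[2]-b[1]
    L=e1 if np.hypot(*e1)>np.hypot(*e2) else e2
    return dict(n=len(P),c=np.round(R[0],1),size=np.round(sorted(R[1])[::-1],1),ang=round(float(np.degrees(np.arctan2(L[1],L[0]))%180),1),z=np.round(np.percentile(P[:,2],[5,50,95])*1000,1),mean=np.round(P[:,:2].mean(0)*1000,1))
E
python3 - <<'E'
from h import *
R=m.current_tcp_rot();k=m.get_calibration("wrist");C=-k["R"].T@k["t"]
print(R.round(2),"cam",C,"in tool",R.T@(C-m.current_ee_pos()),"axis",k["R"][2],k["camera_matrix"][0,0])
E
```

```text
[[ 0.    0.27 -0.96]
 [-0.   -0.96 -0.27]
 [-1.    0.   -0.  ]] cam [ 0.23214396 -0.50569816  0.37288378] in tool [-1.41579835e-01 -1.01756621e-05 -8.45328151e-02] axis [-0.31345169 -0.0895957  -0.945368  ] 322.90672026365894
```

```bash
python3 - <<'E'
from h import *
for n,(x,y) in dict(right=(.48,-.33),mat=(.54,-.03),left=(.45,.35)).items():
    m.move_ptp([x,y,.2],rot(-np.pi/2)); m.dwell(.15)
    p,h,W=snap("wrist",n); np.savez(f"pics/{n}.npz",p=p,h=h,W=W)
    for o in dict(right=["jar_c","cast_c","blank_c"],mat=["mat"],left=["tin_c","burs_c"])[n]:
        print(o,[(np.round(r["at"],3).tolist(),round(r["confidence"],2)) for r in m.look_for("wrist",o)])
    if n=="right":
        print("jar",blob(h,W,HUE["orange"],(.478,-.387),.035,.03,.055))
        print("cast",blob(h,W,HUE["yellow"],(.403,-.28),.05,.010,.04)); print("castblk",blob(h,W,HUE["yellow"],(.403,-.28),.05,.016,.024))
        print("blank",blob(h,W,HUE["tan"],(.578,-.312),.04,.010,.03))
    if n=="left":
        print("tin",blob(h,W,HUE["blue"],(.495,.39),.05,.012,.03)); print("big",blob(h,W,HUE["blue"],(.353,.416),.07,.012,.04))
        print("burs",blob(h,W,HUE["red"],(.388,.29),.04,.018,.03))
    if n=="mat": print("orange",blob(h,W,HUE["orange"],(.55,.04),.2,-.01,.02))
print(m.current_time(),m.current_qpos())
cv2.imwrite("pics/all.png",np.vstack([np.hstack([cv2.imread(f"pics/{n}.png") for n in ("right","left")])])[:, :])
a=[cv2.resize(cv2.imread(f"pics/{n}.png"),(400,300)) for n in ("right","left")]
cv2.imwrite("pics/rl.png",np.hstack(a))
E
```

```text
jar_c [([0.48, -0.387, 0.044], 0.57)]
cast_c [([0.404, -0.282, 0.017], 0.63)]
blank_c [([0.575, -0.318, 0.014], 0.64)]
jar {'n': 1307, 'c': array([ 477.2, -387.6]), 'size': array([39. , 38.5]), 'ang': 11.6, 'z': array([38.1, 40.6, 41.8]), 'mean': array([ 478.4, -387.2])}
cast {'n': 619, 'c': array([ 400.7, -284.6]), 'size': array([49.7, 28.2]), 'ang': 59.6, 'z': array([13. , 18.6, 20.6]), 'mean': array([ 405.1, -287. ])}
castblk {'n': 553, 'c': array([ 400.7, -284.6]), 'size': array([49.7, 28.2]), 'ang': 60.4, 'z': array([17.1, 18.6, 20.5]), 'mean': array([ 404.2, -286.8])}
blank {'n': 70, 'c': array([ 579.5, -316.7]), 'size': array([34.4, 18.4]), 'ang': 29.0, 'z': array([12.5, 13.9, 15.2]), 'mean': array([ 571.7, -321.2])}
mat []
orange {'n': 2772, 'c': array([562.9,  55.2]), 'size': array([241.6,  13.8]), 'ang': 172.4, 'z': array([2. , 3.2, 4.5]), 'mean': array([572.7,  54. ])}
tin_c [([0.496, 0.397, 0.014], 0.98), ([0.361, 0.415, 0.022], 0.82), ([0.481, 0.51, 0.02], 0.58)]
burs_c [([0.398, 0.293, 0.025], 0.75)]
tin {'n': 2557, 'c': array([496. , 395.5]), 'size': array([49.9, 49.5]), 'ang': 123.8, 'z': array([15.6, 16.8, 18.1]), 'mean': array([496.8, 395.3])}
big {'n': 3669, 'c': array([358.8, 417.4]), 'size': array([70.4, 69.6]), 'ang': 144.7, 'z': array([19.9, 23.6, 24.8]), 'mean': array([362.3, 415.8])}
burs {'n': 817, 'c': array([389.2, 292.2]), 'size': array([38.9, 38.8]), 'ang': 41.6, 'z': array([20.6, 22.5, 23.8]), 'mean': array([391.1, 292.9])}
5.75 [5.78428960e-01 4.20409570e-01 1.63142606e+00 2.02317583e-05
 1.08973274e+00 2.15006971e+00]
```

View pics/rl.png

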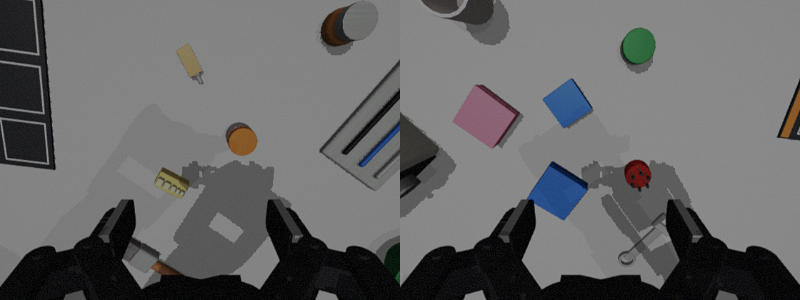

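View pics/mat.png

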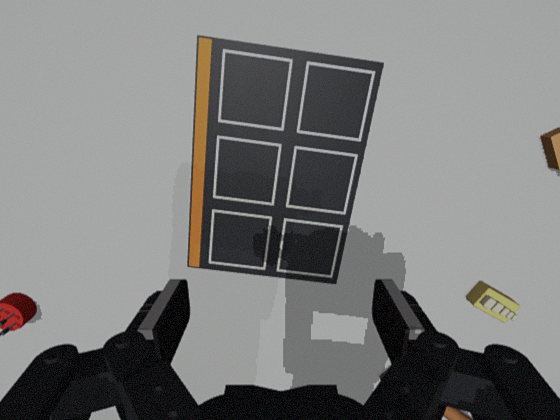

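The tin is the smaller blue square, at left crop (567,103). Pink is at (487,117) and the larger blue at (558,190). The mat is fully visible. Next I'll fit the six outlines and get a better mask for the blank.

```bash
python3 - <<'E'
from h import *
D=np.load("pics/mat.npz"); h,W=D["h"],D["W"]
mk=((h[...,2]>95)&(h[...,1]<60)).astype(np.uint8)
box=np.zeros_like(mk); cv2.fillPoly(box,[np.array([[214,42],[376,70],[336,278],[204,264]])],1)
n,l,s,c=cv2.connectedComponentsWithStats(mk*box,connectivity=8)
P=[]
for i in range(1,n):
    if s[i,4]<100: continue
    q=W[l==i]; q=q[(np.abs(q[:,2]-.004)<.01)]
    R=cv2.minAreaRect((q[:,:2]*1000).astype(np.float32)); print(s[i],np.round(R[0],1),np.round(R[1],1),round(R[2],1),np.median(q[:,2])); P.append(R[0])
D=np.load("pics/right.npz"); h,W=D["h"],D["W"]; near=(.578,-.315)
k=(np.hypot(W[...,0]-near[0],W[...,1]-near[1])<.04)&(W[...,2]>.009)
print(np.percentile(h[k],[5,25,50,75,95],axis=0))
for lo in (.009,.011): 
  print(blob(h,W,(8,30),near,.04,lo,.03,smin=50))
E
```

```text
[ 218   48   75   83 1015] [636.2  -4.8] [67.9 67.9] 82.4 0.0032247898589230963
[296  61  80  81 952] [625.5 -84.5] [68.  67.9] 82.4 0.0031386722697041144
[213 135  69  71 780] [556.6   5.8] [67.5 68.3] 82.5 0.003152117724115385
[286 146  72  69 759] [546.  -73.9] [67.6 68.2] 82.5 0.003058454981547081
[208 209  64  61 592] [477.2  16.4] [67.2 68.8] 82.1 0.003067525835490797
[276 218  67  60 533] [466.7 -63.1] [67.2 68.4] 82.5 0.0029921123783783216
[[ 19.  26. 112.]
 [ 21.  89. 132.]
 [ 22.  93. 134.]
 [ 23.  96. 136.]
 [ 24. 101. 137.]]
{'n': 857, 'c': array([ 580.7, -315.9]), 'size': array([38. , 18.8]), 'ang': 29.1, 'z': array([12.5, 13.9, 15.1]), 'mean': array([ 581.1, -315.8])}
{'n': 854, 'c': array([ 580.8, -315.9]), 'size': array([37.8, 18.8]), 'ang': 29.1, 'z': array([12.5, 13.9, 15.1]), 'mean': array([ 581.1, -315.7])}
```

```bash
cat >> h.py <<'E'
SQ=dict(tin=(.5566,.0058),jar=(.6362,-.0048),burs=(.4772,.0164),cast=(.5460,-.0739),blank=(.5566,.0058))
def job(n,pick,ap,ap2,w,z,base,place=None,H=.13):
    ap,ap2=np.radians([ap,ap2]); w/=1000; op=min(1,(w+.016)/.085)
    place=place or SQ[n]
    m.move_ptp([*pick,H],rot(ap)); m.set_gripper(op,50)
    m.move_l([*pick,z],max_speed=.15); f0=m.current_force(); m.set_gripper(0,50)
    print(n,"width mm",round(m.current_grip_width()*85,1),"f",np.round(f0,1))
    m.move_l([*pick,H],max_speed=.2); print("held",round(m.current_grip_width()*85,1))
    m.move_ptp([*place,H],rot(ap2))
    m.move_l([*place,z+base+.02],max_speed=.2); m.move_l([*place,z+base+.001],max_speed=.04)
    print("f place",np.round(m.current_force(),1)); m.dwell(.1)
    m.set_gripper(op); m.move_l([*place,H],max_speed=.2); print("t",m.current_time())
E
python3 - <<'E'
from h import *
job("tin",(.496,.3955),33.8,-7.6,50,.001,.004)
m.dwell(.1); p,h,W=snap("wrist","tin1"); print(blob(h,W,HUE["blue"],SQ["tin"],.06,.014,.04))
E
```

```text
tin width mm 48.8 f [-0.7  1.2 -0.2]
held 48.5
f place [-4.3 -0.4  9.5]
t 13.975
{'n': 3605, 'c': array([557. ,   7.1]), 'size': array([50.1, 50. ]), 'ang': 172.7, 'z': array([19.6, 20.8, 21.9]), 'mean': array([557.2,   8.3])}
```

View pics/tin1.png

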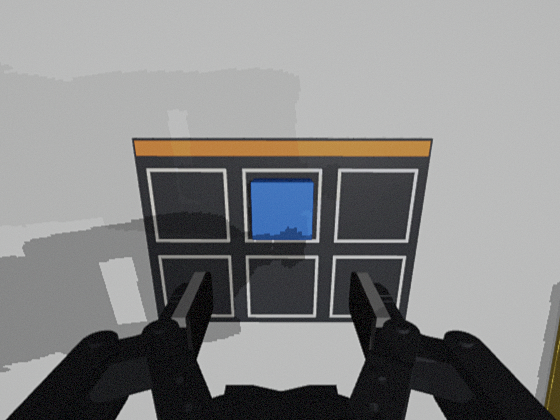

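The tin (250–314, 180–240) sits centred in the outline of the middle front square, square to the mat. Continuing with the rest of the front row.

```bash
python3 - <<'E'
from h import *
job("jar",(.4775,-.3875),82.4,82.4,40,.008,.004)
job("burs",(.3895,.2922),82.4,82.4,40,.003,.004)
job("cast",(.4007,-.2846),-30,-7.6,28,.004,.004)
m.move_ptp([.54,-.03,.2],rot(-np.pi/2)); m.dwell(.15); p,h,W=snap("wrist","four"); np.savez("pics/four.npz",h=h,W=W)
print("tin",blob(h,W,HUE["blue"],SQ["tin"],.06,.014,.04))
print("jar",blob(h,W,HUE["orange"],SQ["jar"],.04,.036,.055))
print("burs",blob(h,W,HUE["red"],SQ["burs"],.04,.022,.034))
print("cast",blob(h,W,HUE["yellow"],SQ["cast"],.05,.020,.028))
E
```

```text
jar width mm 38.5 f [0.3 0.1 0.6]
held 39.0
f place [-3.9  0.4  7.7]
t 22.3
burs width mm 38.2 f [ 0.1 -0.1  0.3]
held 38.5
f place [-2.7  0.4  8. ]
t 29.625
cast width mm 26.7 f [-0.2 -0.7  0.4]
held 26.7
f place [-2.4  0.2  5.6]
t 36.6083
tin {'n': 2450, 'c': array([557.4,   6.5]), 'size': array([50.2, 50.1]), 'ang': 172.4, 'z': array([19.5, 20.8, 22. ]), 'mean': array([558.4,   6.3])}
jar {'n': 1566, 'c': array([634.8,  -4.4]), 'size': array([39.1, 38.9]), 'ang': 103.8, 'z': array([43.5, 44.8, 46.1]), 'mean': array([633.8,  -4.8])}
burs {'n': 835, 'c': array([476.7,  16.6]), 'size': array([39. , 38.1]), 'ang': 108.2, 'z': array([24.9, 26.6, 27.8]), 'mean': array([478.3,  16.1])}
cast {'n': 254, 'c': array([546.6, -74.1]), 'size': array([50.1, 28.2]), 'ang': 82.5, 'z': array([20.5, 22.2, 23.8]), 'mean': array([548.6, -70.4])}
```

View pics/four.png

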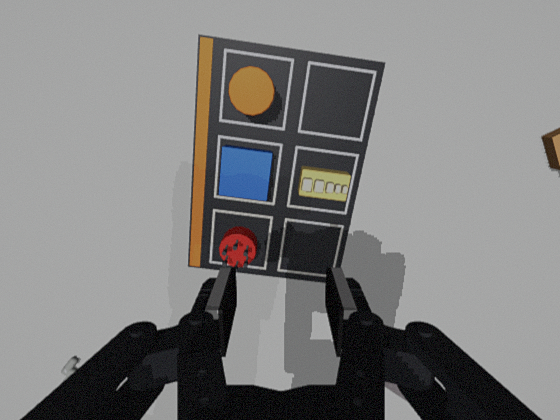

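Jar (251,91), tin (245,173), burs (238,247) and cast (324,184) are all within about 1.5 mm of their square centres. The blank is next.

```bash
python3 - <<'E'
from h import *
job("blank",(.5807,-.3159),-60.9,-7.6,19,.003,.022,place=(.5572,.0064))
m.move_ptp([.54,-.03,.2],rot(-np.pi/2)); m.dwell(.15); p,h,W=snap("wrist","five")
print("tin",blob(h,W,HUE["blue"],SQ["tin"],.06,.014,.024))
print("blank",blob(h,W,(8,30),SQ["tin"],.035,.030,.045,smin=50))
print("jar",blob(h,W,HUE["orange"],SQ["jar"],.04,.036,.055))
print("burs",blob(h,W,HUE["red"],SQ["burs"],.04,.022,.034))
print("cast",blob(h,W,HUE["yellow"],SQ["cast"],.04,.020,.028))
p,_,_=snap("top"); cv2.imwrite("pics/fin.png",np.hstack([cv2.imread("pics/five.png")[20:300,170:400],cv2.resize(p[:340,:,::-1],(461,280))]))
E
```

```text
blank width mm 17.4 f [ 0.6  0.5 -0.1]
held 17.1
f place [-3.2  1.5  8.3]
t 45.1417
tin {'n': 1512, 'c': array([557.3,   6.5]), 'size': array([50.3, 50.1]), 'ang': 172.3, 'z': array([19.4, 20.8, 22. ]), 'mean': array([560.4,   6.3])}
blank {'n': 797, 'c': array([557.7,   5.6]), 'size': array([37.8, 19.3]), 'ang': 82.6, 'z': array([34.2, 35.8, 36.9]), 'mean': array([558.4,   5.7])}
jar {'n': 1563, 'c': array([634.9,  -4.6]), 'size': array([38.8, 38.7]), 'ang': 89.9, 'z': array([43.5, 44.8, 46. ]), 'mean': array([633.8,  -4.7])}
burs {'n': 825, 'c': array([476.6,  16.8]), 'size': array([38.9, 38.1]), 'ang': 93.0, 'z': array([24.7, 26.6, 27.8]), 'mean': array([478.4,  16.1])}
cast {'n': 245, 'c': array([546.7, -73.9]), 'size': array([49.8, 28.2]), 'ang': 82.4, 'z': array([20.6, 22.4, 24. ]), 'mean': array([548.8, -71.4])}
```

View pics/fin.png

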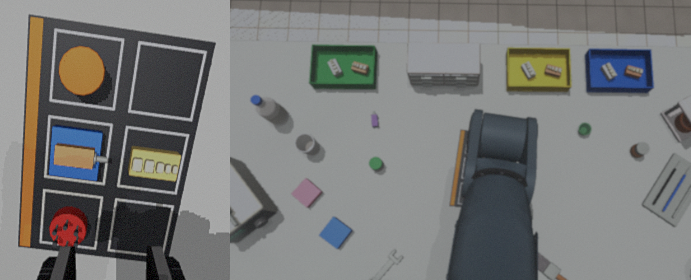

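The blank (74,155) lies flat and centred on the tin with its stem pointing back, and the green jar, purple blank and dish haven't moved. Handing in.

```bash
python3 -c "
from h import *
m.sign_off(); print(m.current_time())"
```

```text
the job is handed in; nothing more can be done
the job is handed in; nothing more can be done
```

The milling job is laid out on the mat as asked and handed in, with the robot clear of everything; `sign_off` gives no verdict. The parts went down in the order you listed them: blue tin (the smaller blue one), orange-lidded jar, red bur stand, yellow cast, then the tan blank on the tin.

- **Placement:** the last wrist-camera check found every part upright and within about 1.5 mm of the centre of its place. The blank lies flat, about 1 mm off the tin's centre, with its stem pointing towards the back of the mat.
- **Bystanders:** the green-lidded jar, purple blank and glass dish looked untouched in the final overhead picture. I judged this by eye and did not measure it.
- **Limits:** the clock read 45 s after the last placing, and I handed in shortly after that. The highest wrist-force reading in my spot checks was about 10 N, taken while setting the tin down.

No check failed. The depth readings came out about 1 mm low throughout, which is within the stated camera calibration.

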